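# Clear the soil-sample table: sort stones, nest flowerpots

## Robot

A 7-joint arm with a two-finger parallel gripper is mounted at the origin on the work surface. World frame = base frame: x ahead of the robot, y to its left, z up, the work surface at z = 0. Lengths are in m, angles in rad, forces in N, time in s.
With the tool pointing down it reaches from about 0.425 to 1.025 m from the base axis. Payload 9.4 kg.
Tool frame: the origin (TCP) lies midway between the tips of the shut fingers; the grasp point (between the pads) lies 19 mm behind it; z points along the fingers, y is the line along which they close (so a half turn about z gives the same grasp; the last joint's range is limited). The gripper opens to 93 mm and grips with 3 to 60 N. Pads are 15 mm wide; open, the fingers measure 128 mm over their backs; the gripper's body (75 mm by 188 mm) begins 65 mm behind the grasp point.
Start: joints at [1.113, 0.599, -0.003, 1.599, 0.002, 0.943, -0.08], TCP at [0.269, -0.673, 0.194] pointing down, gripper open.
Joint ranges: [-2.57, 2.57], [-0.35, 1.97], [-1.29, 1.29], [0.11, 2.56], [-1.05, 4.19], [0.11, 1.86], [-2.63, 2.63]. Speed limits (rad/s): [2.22, 2.22, 3.01, 3.01, 3.14, 3.14, 3.14].

## Interface

Orientations are given as [roll, pitch, yaw] about the fixed x, y, z axes, in that order (R = Rz(yaw) Ry(pitch) Rx(roll)).
In Python, from station import manip gives the robot as it stands.
- The arm moves only by the tool carry_out, never from a script. Its argument "moves" is a list of rows, each an object of numbers: "fingers": the finger opening in m, from 0 to 0.093; "tx", "ty", "tz": the shift along the tool's x, y, z in m; "roll": the turn about the tool's z in degrees. In form: [{"fingers": .., "tx": .., "ty": .., "tz": .., "roll": ..}, ...]. A call has 1 to 12 rows; each row is the pose to reach, as a shift and turn from the pose commanded when the call began, along the tool's axes at that moment; what a row does not reach only later rows make up. A row lasts 1/12 s, in which the tool goes at most 41.7 mm and 7.16 degrees, less where a joint would pass 70% of its speed; a pose out of reach is approached as far as the arm can. A call with a gripper value outside its range is refused whole. The fingers move at their own pace and stop on an object; "squeeze" is the grip in N (left out, the last holds). Time passes only in rows, so rows that repeat a pose let the fingers close. It gives the time, the measured TCP pose, the force, the opening and the grip force at its end, in the units of the state.
- manip.get_state(): the state, without advancing time (a new reading comes with each control period).
- manip.snapshot(name): name is "side" or "top"; returns (picture, depth): 384x512x3 uint8, blue, green, red; 384x512 float32, m along the optical axis (not along the pixel's ray), 0 where there is no reading.
- manip.camera_model(name): a dict with "fx", "fy", "cx", "cy" (pixels), "camera_from_world" (4x4, takes a point from world to camera coordinates). Camera axes: x right, y down, z forward; pixel columns grow to the right and rows downward; lengths in m; the calibration is good to about 2 mm. A picture is of the moment at which its call begins. camera_model takes no time and is no camera call.
- manip.finish_job(): hands the job in; it is judged then, once.
The state is a dict: "t": time; "q": joint angles; "joint_velocities": joint speeds; "tau": joint torques, N m; "position": TCP position; "tool_rot": TCP orientation; "wrist_force": force on the tool from outside, world axes, zero at the start; "ft_torque": the same for the moment, N m; "width": finger opening in m; "gripper_force": force on a finger pad.
Only numpy, scipy, OpenCV 4.12 (cv2) and the standard library are available. Lean on these libraries where they do the work, as an engineer would, in place of code of your own. Each camera call takes 0.05 s, during which the arm holds its last target. There are 200 camera calls.

## Task

Clear up the sample table: put both loose dark slate lumps into the tub that already holds slate and the yellow sandstone lump into the tub that holds sandstone. Nest the green pot in the terracotta pot and then the blue pot in the green one, each upright and lowered gently until its collar rests on the rim below, without forcing it. Set everything down rather than dropping it, leave the terracotta pot standing upright on the table, and do not disturb the mug or the brush.

Things in the scene. Friction and masses are not known exactly. Their poses are not given: they have to be found in the camera images.
- slate_tub: Fixed open tub of translucent plastic, 150 (x) x 170 (y) x 60 mm high, wall and floor 3 mm, already holding a row of four small dark blue-grey slate lumps (up to 26 mm high, stuck fast) along its +x wall. Origin: centre of its underside; z up. The free floor for new stones is x -72 to +44 mm, y -82 to +82 mm in its own axes. It may be on either side of the table, turned up to about 0.25 rad. (Tubs of dark soil along the table's side edges are only scenery.)
- sandstone_tub: Fixed open tub of translucent plastic, 150 (x) x 170 (y) x 60 mm high, wall and floor 3 mm, already holding a row of four small ochre-yellow sandstone lumps (up to 26 mm high, stuck fast) along its +x wall. Origin: centre of its underside; z up. The free floor for new stones is x -72 to +44 mm, y -82 to +82 mm in its own axes. It may be on either side of the table, turned up to about 0.25 rad. (Tubs of dark soil along the table's side edges are only scenery.)
- terracotta_pot: Loose orange-brown flowerpot, the largest, stays where it stands and receives the green pot. Origin: centre of its underside, z up, round so yaw does not matter. 66 mm high, collar (thick top band, z 42 to 66) 68 mm across, mouth 55 mm across inside; hollow, tapering to 46 mm outside at the foot. About 250 g.
- green_pot: Loose green flowerpot, middle size. Origin: centre of its underside, z up, round so yaw does not matter. 66 mm high; straight collar 62 mm across from z 42 to 66, good to grip from above; below it the tapered body is 49 mm across, 35 mm at the foot; mouth 49.8 mm across inside. Fully nested, its collar's lower edge rests on the terracotta pot's rim: its origin is then 24 mm above the terracotta pot's origin, with about 2 mm of play to the side. About 130 g.
- blue_pot: Loose blue flowerpot, the smallest. Origin: centre of its underside, z up, round so yaw does not matter. 62 mm high; straight collar 56 mm across from z 38 to 62, good to grip from above; below it the tapered body is 43 mm across, 29 mm at the foot. Fully nested in the green pot, its collar rests on the green rim: its origin is then 28 mm above the green pot's origin, with about 2 mm of play to the side. About 100 g.
- long_slate: The longer of the two loose dark blue-grey slate lumps: 62 mm long (its x), 32 mm wide (its y; parallel flanks, grip across these), 30 mm high, flat underside. Origin: centre of the underside, z up. About 110 g.
- short_slate: The shorter of the two loose dark blue-grey slate lumps: 40 mm long (its x), 34 mm wide (its y; parallel flanks, grip across these), 30 mm high, flat underside. Origin: centre of the underside, z up. About 80 g.
- sandstone: The loose ochre-yellow sandstone lump: 46 mm long (its x), 36 mm wide (its y; parallel flanks, grip across these), 30 mm high, flat underside. Origin: centre of the underside, z up. About 80 g.
- mug: White mug, 76 mm across, 85 mm high, beyond the work on the far side; a bystander, leave alone. Origin: centre of its underside.
- brush: Flat paint brush with a wooden handle, about 200 mm long lying beyond the work on the far side; a bystander, leave alone. Origin: on its underside near the middle; it lies along its x.

How it is judged:
By the outcome, as a careful person would: the job done as asked, in the order asked, and still so for the second after the job is handed in, with the robot touching nothing.
It also fails if it takes over 128 s, if anything falls off the work surface, if the arm or the gripper's body presses on something with over 40 N, if the wrist force passes 120 N, or if a joint passes its speed limit or range.

## Working session

There is one attempt and no reset: what is moved stays moved. The work goes in short steps, Python scripts to look and compute and a tool call to move; the robot and the scene stay as the last step left them, time stands still between calls to the robot, and variables do not carry over. Pictures are saved under pics/ and viewed, at most 14 in all, crops included, and the job is handed in when it is done.

Besides the shell and the picture viewer there is one more tool, called as name([rows], argument=value, ...), one row to a line, values as JSON. carry_out: Moves the arm, as the interface text tells. Its arguments: {"type":"object","properties":{"moves":{"type":"array"},"squeeze":{"type":"number"}},"required":["moves"]}

```bash
mkdir -p pics; python3 - <<'E'
from station import manip
import cv2,numpy as np
for n in("top","side"):
    p,d=manip.snapshot(n); cv2.imwrite(f"pics/{n}0.png",p); np.save(f"pics/{n}0.npy",d)
    c=manip.camera_model(n); print(n,c["fx"],c["cx"],c["cy"],np.round(c["camera_from_world"],3).tolist())
s=manip.get_state(); print(s["t"],s["position"],s["tool_rot"],s["width"])
E
```

```text
top 457.5556691210245 256.8279284040793 180.50339109098306 [[0.006, -1.0, 0.008, -0.019], [-0.994, -0.007, -0.112, 0.639], [0.112, -0.008, -0.994, 1.261], [0.0, 0.0, 0.0, 1.0]]
side 377.19388832854696 255.35453528781622 192.83729010474687 [[-1.0, -0.024, 0.015, 0.616], [-0.027, 0.675, -0.737, 0.047], [0.008, -0.737, -0.676, 0.922], [0.0, 0.0, 0.0, 1.0]]
0.1 [ 0.26926619 -0.67264877  0.19296495] [-3.14024765e+00  1.29097974e-04  3.80838520e-01] 0.09311959914437781
```

View pics/top0.png

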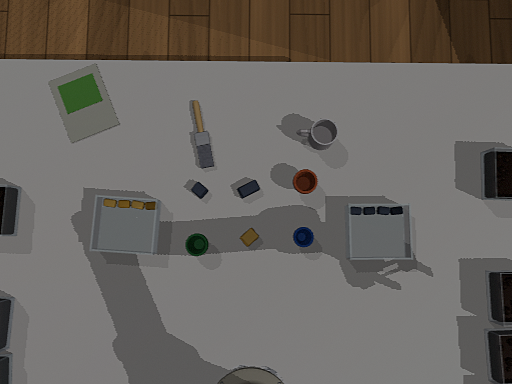

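View pics/side0.png

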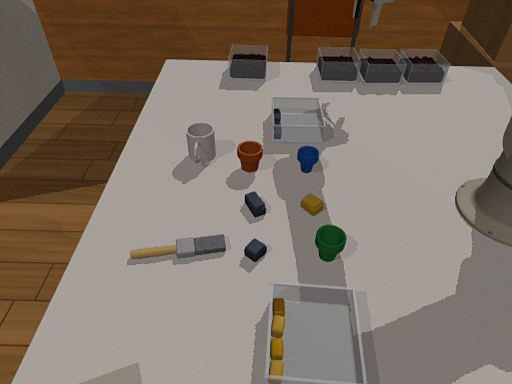

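The top view shows the sandstone tub at about (126,225) and the slate tub at (379,232). The pots are green (197,244), blue (303,237) and terracotta (305,181). The stones are the long slate (248,188), short slate (200,190) and sandstone (249,237). The side view agrees.

```bash
cat > h.py <<'E'
from station import manip
import cv2,numpy as np
def world(n,d):
    c=manip.camera_model(n); v,u=np.mgrid[:384,:512]
    P=np.stack([(u-c["cx"])/c["fx"]*d,(v-c["cy"])/c["fy"]*d,d],-1)
    T=np.linalg.inv(c["camera_from_world"]); return P@T[:3,:3].T+T[:3,3]
def fit(W,d,px,r,zlo,zhi=.2,kind="rect"):
    u,v=px; S=W[v-r:v+r+1,u-r:u+r+1].reshape(-1,3); dd=d[v-r:v+r+1,u-r:u+r+1].ravel()
    S=S[(dd>0)&(S[:,2]>zlo)&(S[:,2]<zhi)]
    xy=(S[:,:2]*1000).astype(np.float32)
    if kind=="rect":
        (c,s,a)=cv2.minAreaRect(xy)
        if s[0]<s[1]: s=s[::-1];a+=90
        return np.round(c,1),np.round(s,1),"long axis yaw deg",round((a+90)%180-90,1),"zmax",S[:,2].max().round(4),len(S)
    c,R=cv2.minEnclosingCircle(xy); return np.round(c,1),"R",round(R,1),"zmax",S[:,2].max().round(4),len(S)
E
python3 - <<'E'
from h import *
d=np.load("pics/top0.npy"); W=world("top",d)
for n,p,r in [("long",(248,188),16),("short",(200,190),13),("sand",(249,237),14)]: print(n,*fit(W,d,p,r,.018))
for n,p,z,zh in [("terra",(305,181),.055,.075),("green",(197,244),.055,.075),("blue",(303,237),.051,.07)]: print(n,*fit(W,d,p,18,z,zh,"c"))
for n,p in [("sandtub",(126,225)),("slatetub",(379,232))]: print(n,*fit(W,d,p,42,.045,.07))
for n,p in [("mug",(322,134))]: print(n,*fit(W,d,p,22,.06,.1,"c"))
print(W[300,250],W[220,220])
p=cv2.imread("pics/top0.png")[150:275,80:430]; cv2.imwrite("pics/crop0.png",cv2.resize(p,None,fx=2.28,fy=2.28,interpolation=cv2.INTER_CUBIC))
E
```

```text
long [617.2  11.1] [61.6 31.1] long axis yaw deg -62.5 zmax 0.0358 229
short [613.  151.1] [38.8 33.5] long axis yaw deg 49.3 zmax 0.0355 159
sand [480.3   7.4] [45.3 35.7] long axis yaw deg -50.7 zmax 0.0376 197
terra [ 635.8 -147.1] R 34.0 zmax 0.0724 200
green [459.3 150.7] R 30.9 zmax 0.0717 188
blue [ 481.6 -142. ] R 28.1 zmax 0.0684 161
sandtub [512.4 352.2] [177.6 154.8] long axis yaw deg 86.1 zmax 0.0681 620
slatetub [ 498.9 -354. ] [176.6 153.8] long axis yaw deg -89.5 zmax 0.0673 626
mug [ 772.2 -185.1] R 51.5 zmax 0.092 268
[0.30253188 0.00242683 0.001836  ] [5.27410741e-01 9.07077700e-02 1.08263501e-04]
```

View pics/crop0.png

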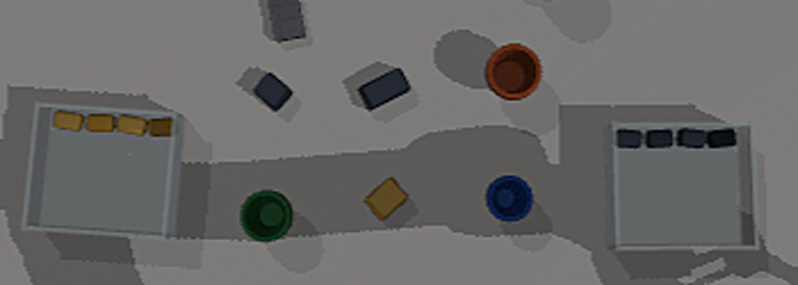

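```bash
cat > go.py <<'E'
import sys
from h import *
from scipy.spatial.transform import Rotation as R
x,y,z,yaw=map(float,sys.argv[1:5])
s=manip.get_state(); r0=R.from_euler("xyz",s["tool_rot"]).as_matrix()
y0=s["tool_rot"][2]*57.29578
d=r0.T@(np.array([x,y,z])/1000-s["position"])
print("t",round(s["t"],2),"d",np.round(d,4),"roll",round(y0-yaw,1),"pos",np.round(s["position"],4),"rpy",np.round(s["tool_rot"],3),"q",np.round(s["q"],2))
E
python3 go.py 617 11 150 117.5
```

```text
t 0.1 d [ 0.5769 -0.5054  0.0436] roll -95.7 pos [ 0.2693 -0.6726  0.193 ] rpy [-3.14   0.     0.381] q [ 1.11  0.6  -0.    1.6   0.    0.94 -0.08]
```

carry_out([
  {"fingers": 0.06, "tx": 0.577, "ty": -0.505, "tz": 0.044, "roll": -95.7},
  {"fingers": 0.06, "tx": 0.577, "ty": -0.505, "tz": 0.044, "roll": -95.7},
  {"fingers": 0.06, "tx": 0.577, "ty": -0.505, "tz": 0.044, "roll": -95.7},
  {"fingers": 0.06, "tx": 0.577, "ty": -0.505, "tz": 0.044, "roll": -95.7},
  {"fingers": 0.06, "tx": 0.577, "ty": -0.505, "tz": 0.044, "roll": -95.7},
  {"fingers": 0.06, "tx": 0.577, "ty": -0.505, "tz": 0.044, "roll": -95.7},
  {"fingers": 0.06, "tx": 0.577, "ty": -0.505, "tz": 0.044, "roll": -95.7},
  {"fingers": 0.06, "tx": 0.577, "ty": -0.505, "tz": 0.044, "roll": -95.7},
  {"fingers": 0.06, "tx": 0.577, "ty": -0.505, "tz": 0.044, "roll": -95.7},
  {"fingers": 0.06, "tx": 0.577, "ty": -0.505, "tz": 0.044, "roll": -95.7},
  {"fingers": 0.06, "tx": 0.577, "ty": -0.505, "tz": 0.044, "roll": -95.7},
  {"fingers": 0.06, "tx": 0.577, "ty": -0.505, "tz": 0.044, "roll": -95.7},
])

```text
t: 1.1
position: [0.4963, -0.2264, 0.1649]
tool_rot: [-3.141, 0.0, 1.887]
wrist_force: [0.7, -0.9, -0.3]
width: 0.06
gripper_force: 0.0
```

```bash
python3 go.py 617 11 100 117.5
```

```text
t 1.1 d [0.1882 0.1885 0.0649] roll -9.4 pos [ 0.4963 -0.2264  0.1649] rpy [-3.141  0.     1.887] q [ 0.65  0.45 -0.45  2.02  0.29  0.73  0.34]
```

carry_out([
  {"fingers": 0.06, "tx": 0.188, "ty": 0.1885, "tz": 0.065, "roll": -9.4},
  {"fingers": 0.06, "tx": 0.188, "ty": 0.1885, "tz": 0.065, "roll": -9.4},
  {"fingers": 0.06, "tx": 0.188, "ty": 0.1885, "tz": 0.065, "roll": -9.4},
  {"fingers": 0.06, "tx": 0.188, "ty": 0.1885, "tz": 0.065, "roll": -9.4},
  {"fingers": 0.06, "tx": 0.188, "ty": 0.1885, "tz": 0.065, "roll": -9.4},
  {"fingers": 0.06, "tx": 0.188, "ty": 0.1885, "tz": 0.065, "roll": -9.4},
  {"fingers": 0.06, "tx": 0.188, "ty": 0.1885, "tz": 0.065, "roll": -9.4},
  {"fingers": 0.06, "tx": 0.188, "ty": 0.1885, "tz": 0.065, "roll": -9.4},
  {"fingers": 0.06, "tx": 0.188, "ty": 0.1885, "tz": 0.065, "roll": -9.4},
  {"fingers": 0.06, "tx": 0.188, "ty": 0.1885, "tz": 0.065, "roll": -9.4},
])

```text
t: 1.93
position: [0.6175, 0.0073, 0.0997]
tool_rot: [-3.14, 0.0, 2.044]
wrist_force: [-0.8, -0.7, 1.0]
width: 0.0601
gripper_force: 0.0
```

```bash
python3 go.py 617 11 8 117.5
```

```text
t 1.93 d [0.0036 0.0014 0.0917] roll -0.4 pos [0.6175 0.0073 0.0997] rpy [-3.14   0.     2.044] q [ 0.18  0.62 -0.42  1.91  0.38  0.69 -0.  ]
```

carry_out([
  {"fingers": 0.06, "tx": 0.004, "ty": 0.001, "tz": 0.04, "roll": 0},
  {"fingers": 0.06, "tx": 0.004, "ty": 0.001, "tz": 0.075, "roll": 0},
  {"fingers": 0.06, "tx": 0.004, "ty": 0.001, "tz": 0.091, "roll": 0},
  {"fingers": 0.06, "tx": 0.004, "ty": 0.001, "tz": 0.091, "roll": 0},
  {"fingers": 0.06, "tx": 0.004, "ty": 0.001, "tz": 0.091, "roll": 0},
  {"fingers": 0.02, "tx": 0.004, "ty": 0.001, "tz": 0.091, "roll": 0},
  {"fingers": 0.02, "tx": 0.004, "ty": 0.001, "tz": 0.091, "roll": 0},
  {"fingers": 0.02, "tx": 0.004, "ty": 0.001, "tz": 0.091, "roll": 0},
  {"fingers": 0.02, "tx": 0.004, "ty": 0.001, "tz": 0.091, "roll": 0},
  {"fingers": 0.02, "tx": 0.004, "ty": 0.001, "tz": 0.091, "roll": 0},
  {"fingers": 0.02, "tx": 0.004, "ty": 0.001, "tz": 0.091, "roll": 0},
], squeeze=25)

```text
t: 2.85
position: [0.6174, 0.0122, 0.0095]
tool_rot: [3.141, 0.0, 2.045]
wrist_force: [-0.1, -0.5, -0.0]
width: 0.0246
gripper_force: 0.0
```

```bash
python3 - <<'E'
from h import *
a,_=manip.snapshot("top"); b,_=manip.snapshot("side"); s=manip.get_state(); print(s["width"],s["gripper_force"])
a=cv2.resize(a[120:260,180:320],None,fx=2.8,fy=2.8); b=cv2.resize(b[130:270,200:340],None,fx=2.8,fy=2.8)
cv2.imwrite("pics/g1.png",np.hstack([a,b]))
E
```

```text
0.020986703878668897 0.0
```

View pics/g1.png

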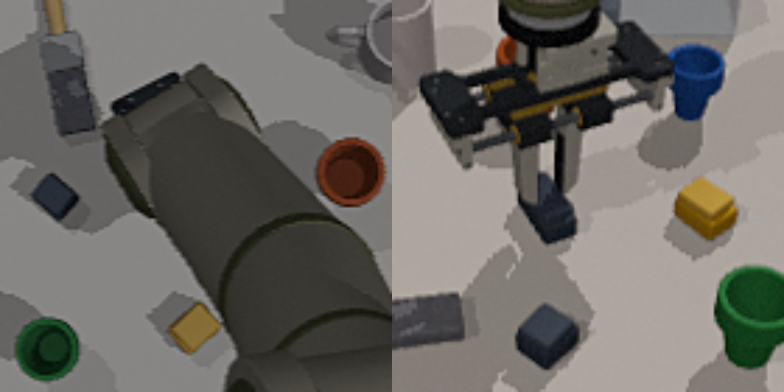

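```bash
python3 - <<'E'
from h import *
d=np.load("pics/side0.npy"); W=world("side",d)
for n,p,r in [("long",(256,204),14),("short",(256,250),13),("sand",(312,204),14)]: print(n,*fit(W,d,p,r,.018))
for n,p,z,zh in [("terra",(250,152),.055,.075),("green",(330,240),.055,.075),("blue",(308,157),.051,.07)]: print(n,*fit(W,d,p,20,z,zh,"c"))
s=manip.get_state(); print(s["t"],s["position"],s["width"],s["wrist_force"])
c=manip.camera_model("side"); M=np.array(c["camera_from_world"])
for P in [(.617,.012,.0095),(.617,.011,.03)]:
    q=M@[*P,1]; u,v=q[0]/q[2]*c["fx"]+c["cx"],q[1]/q[2]*c["fy"]+c["cy"]; print(u,v,(u-200)*2.8+392,(v-130)*2.8)
b,_=manip.snapshot("side"); cv2.imwrite("pics/g2.png",cv2.resize(b[160:230,220:310],None,fx=8,fy=8,interpolation=cv2.INTER_CUBIC))
E
```

```text
long [618.6  12.8] [61.3 31.3] long axis yaw deg -62.5 zmax 0.0345 283
short [613.3 152.5] [39.3 32. ] long axis yaw deg 48.4 zmax 0.034 266
sand [480.7   8. ] [45.3 36.5] long axis yaw deg -47.5 zmax 0.0342 252
terra [ 634.4 -146.8] R 36.2 zmax 0.0688 274
green [459.8 150.1] R 32.0 zmax 0.0701 419
blue [ 482.2 -143. ] R 29.2 zmax 0.0658 221
2.95 [0.61724946 0.01234829 0.0092262 ] 0.020986703878668897 [0.81165731 0.13566539 0.18360889]
255.16319811553976 205.6267032824446 546.4569547235113 211.75476919084485
255.2958078309613 199.18863156171935 546.8282619266917 193.72816837281417
```

View pics/g2.png

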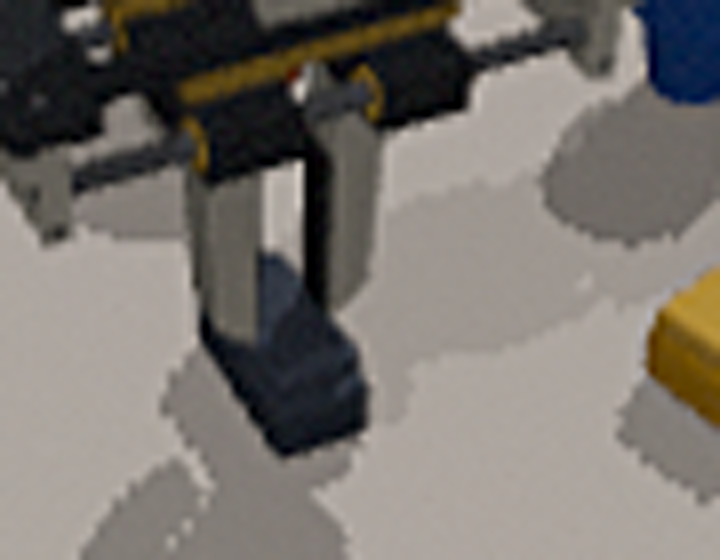

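```bash
python3 - <<'E'
from h import *
p,d=manip.snapshot("side"); W=world("side",d)*1000
for u in (248,250,251): 
    print(u,[(v,*np.round(W[v,u]).astype(int),int(p[v,u].mean())) for v in range(186,210,2)])
for u in (264,): 
    print(u,[(v,*np.round(W[v,u]).astype(int),int(p[v,u].mean())) for v in range(186,204,2)])
E
```

```text
248 [(186, np.int64(634), np.int64(28), np.int64(86), 91), (188, np.int64(634), np.int64(30), np.int64(82), 90), (190, np.int64(634), np.int64(30), np.int64(76), 91), (192, np.int64(634), np.int64(29), np.int64(69), 91), (194, np.int64(634), np.int64(29), np.int64(63), 90), (196, np.int64(634), np.int64(30), np.int64(58), 92), (198, np.int64(634), np.int64(28), np.int64(49), 93), (200, np.int64(634), np.int64(30), np.int64(45), 96), (202, np.int64(634), np.int64(11), np.int64(20), 40), (204, np.int64(634), np.int64(13), np.int64(16), 25), (206, np.int64(634), np.int64(13), np.int64(8), 6), (208, np.int64(634), np.int64(11), np.int64(-1), 117)]
250 [(186, np.int64(629), np.int64(26), np.int64(85), 89), (188, np.int64(629), np.int64(29), np.int64(81), 90), (190, np.int64(629), np.int64(29), np.int64(75), 91), (192, np.int64(629), np.int64(30), np.int64(70), 93), (194, np.int64(629), np.int64(25), np.int64(59), 93), (196, np.int64(629), np.int64(27), np.int64(55), 90), (198, np.int64(629), np.int64(29), np.int64(50), 92), (200, np.int64(629), np.int64(26), np.int64(41), 95), (202, np.in
[... 650 characters left out ...]
.int64(627), np.int64(24), np.int64(33), 78), (204, np.int64(627), np.int64(23), np.int64(25), 31), (206, np.int64(627), np.int64(27), np.int64(22), 28), (208, np.int64(627), np.int64(29), np.int64(18), 24)]
264 [(186, np.int64(598), np.int64(12), np.int64(73), 91), (188, np.int64(597), np.int64(11), np.int64(66), 89), (190, np.int64(597), np.int64(11), np.int64(60), 89), (192, np.int64(597), np.int64(13), np.int64(55), 87), (194, np.int64(597), np.int64(8), np.int64(45), 84), (196, np.int64(597), np.int64(8), np.int64(39), 106), (198, np.int64(596), np.int64(-24), np.int64(2), 156), (200, np.int64(596), np.int64(-18), np.int64(0), 154), (202, np.int64(596), np.int64(-10), np.int64(1), 134)]
```

The picture and depth show the fingers shut above the stone. The tips are at z≈38 mm while the state says 9 mm, so the real tips sit about 29 mm higher than the reported TCP. I'll open and go lower with care.

carry_out([
  {"fingers": 0.06, "tx": 0, "ty": 0, "tz": 0, "roll": 0},
  {"fingers": 0.06, "tx": 0, "ty": 0, "tz": 0, "roll": 0},
  {"fingers": 0.06, "tx": 0, "ty": 0, "tz": 0, "roll": 0},
  {"fingers": 0.06, "tx": 0, "ty": 0, "tz": 0, "roll": 0},
  {"fingers": 0.06, "tx": 0, "ty": 0, "tz": 0, "roll": 0},
  {"fingers": 0.06, "tx": 0, "ty": 0, "tz": 0, "roll": 0},
  {"fingers": 0.06, "tx": 0, "ty": 0, "tz": 0.006, "roll": 0},
  {"fingers": 0.06, "tx": 0, "ty": 0, "tz": 0.012, "roll": 0},
  {"fingers": 0.06, "tx": 0, "ty": 0, "tz": 0.015, "roll": 0},
  {"fingers": 0.06, "tx": 0, "ty": 0, "tz": 0.015, "roll": 0},
])

```text
t: 3.88
position: [0.6165, 0.0123, -0.0071]
tool_rot: [-3.14, -0.001, 2.045]
wrist_force: [-0.4, 0.5, 0.6]
width: 0.0598
gripper_force: 0.0
```

```bash
python3 - <<'E'
from h import *
s=manip.get_state(); print(s["position"],s["width"],s["wrist_force"])
p,d=manip.snapshot("side"); W=world("side",d)*1000
# finger-coloured points near the stone: lowest z per side
m=(p.mean(2)>60)&(p.mean(2)<130)
R=np.zeros(m.shape,bool); R[170:225,225:285]=1
S=W[R&m&(d>0)&(W[...,2]>6)&(W[...,2]<60)&(np.hypot(W[...,0]-617,W[...,1]-12)<60)]
ax=np.array([.89,.46]); t=(S[:,:2]-[617,12])@ax
for k in (t>15,t<-15): q=S[k]; print(len(q),np.round(q[np.argsort(q[:,2])][:8]).tolist())
E
```

```text
[ 0.61652041  0.01225231 -0.00706798] 0.059801020715303195 [-0.39089486  0.54512365  0.6433185 ]
90 [[643.0, 34.0, 19.0], [648.0, 35.0, 20.0], [643.0, 34.0, 22.0], [645.0, 38.0, 23.0], [645.0, 35.0, 23.0], [647.0, 37.0, 25.0], [643.0, 34.0, 26.0], [650.0, 39.0, 27.0]]
63 [[584.0, 4.0, 19.0], [591.0, -2.0, 20.0], [582.0, 2.0, 20.0], [579.0, 0.0, 22.0], [584.0, 5.0, 23.0], [577.0, -0.0, 25.0], [582.0, 4.0, 25.0], [584.0, 4.0, 25.0]]
```

carry_out([
  {"fingers": 0.06, "tx": 0, "ty": 0, "tz": 0.006, "roll": 0},
  {"fingers": 0.06, "tx": 0, "ty": 0, "tz": 0.011, "roll": 0},
  {"fingers": 0.06, "tx": 0, "ty": 0, "tz": 0.011, "roll": 0},
  {"fingers": 0.02, "tx": 0, "ty": 0, "tz": 0.011, "roll": 0},
  {"fingers": 0.02, "tx": 0, "ty": 0, "tz": 0.011, "roll": 0},
  {"fingers": 0.02, "tx": 0, "ty": 0, "tz": 0.011, "roll": 0},
  {"fingers": 0.02, "tx": 0, "ty": 0, "tz": 0.011, "roll": 0},
  {"fingers": 0.02, "tx": 0, "ty": 0, "tz": 0.011, "roll": 0},
  {"fingers": 0.02, "tx": 0, "ty": 0, "tz": 0.011, "roll": 0},
  {"fingers": 0.02, "tx": 0, "ty": 0, "tz": 0.011, "roll": 0},
], squeeze=25)

```text
t: 4.77
position: [0.6172, 0.0122, -0.0168]
tool_rot: [3.142, 0.0, 2.045]
wrist_force: [-0.3, -0.5, 1.3]
width: 0.0318
gripper_force: 25.0
```

```bash
python3 go.py 485 -320 100 90
```

```text
t 4.77 d [-0.2353 -0.2692 -0.1167] roll 27.2 pos [ 0.6172  0.0122 -0.0168] rpy [3.142 0.    2.045] q [ 0.09  0.77 -0.31  1.97  0.49  0.47 -0.11]
```

carry_out([
  {"fingers": 0.02, "tx": 0, "ty": 0, "tz": -0.02, "roll": 0},
  {"fingers": 0.02, "tx": 0, "ty": 0, "tz": -0.05, "roll": 0},
  {"fingers": 0.02, "tx": 0, "ty": 0, "tz": -0.09, "roll": 0},
  {"fingers": 0.02, "tx": -0.012, "ty": -0.014, "tz": -0.117, "roll": 5},
  {"fingers": 0.02, "tx": -0.035, "ty": -0.04, "tz": -0.117, "roll": 10},
  {"fingers": 0.02, "tx": -0.06, "ty": -0.069, "tz": -0.117, "roll": 15},
  {"fingers": 0.02, "tx": -0.086, "ty": -0.098, "tz": -0.117, "roll": 20},
  {"fingers": 0.02, "tx": -0.112, "ty": -0.128, "tz": -0.117, "roll": 25},
  {"fingers": 0.02, "tx": -0.138, "ty": -0.158, "tz": -0.117, "roll": 27.2},
  {"fingers": 0.02, "tx": -0.164, "ty": -0.188, "tz": -0.117, "roll": 27.2},
  {"fingers": 0.02, "tx": -0.19, "ty": -0.218, "tz": -0.117, "roll": 27.2},
  {"fingers": 0.02, "tx": -0.21, "ty": -0.24, "tz": -0.117, "roll": 27.2},
])

```text
t: 5.77
position: [0.4974, -0.2873, 0.1]
tool_rot: [-3.141, 0.001, 1.568]
wrist_force: [-0.1, 0.4, -1.2]
width: 0.0316
gripper_force: 25.0
```

```bash
python3 go.py 485 -320 40 90
```

```text
t 5.77 d [-0.0326 -0.0122  0.06  ] roll -0.2 pos [ 0.4974 -0.2873  0.1   ] rpy [-3.141e+00  1.000e-03  1.568e+00] q [ 0.65  0.56 -0.32  2.02  0.3   0.61  0.12]
```

carry_out([
  {"fingers": 0.02, "tx": -0.016, "ty": -0.006, "tz": 0, "roll": 0},
  {"fingers": 0.02, "tx": -0.03, "ty": -0.012, "tz": 0.01, "roll": 0},
  {"fingers": 0.02, "tx": -0.03, "ty": -0.012, "tz": 0.035, "roll": 0},
  {"fingers": 0.02, "tx": -0.03, "ty": -0.012, "tz": 0.06, "roll": 0},
  {"fingers": 0.02, "tx": -0.03, "ty": -0.012, "tz": 0.08, "roll": 0},
  {"fingers": 0.02, "tx": -0.03, "ty": -0.012, "tz": 0.095, "roll": 0},
  {"fingers": 0.02, "tx": -0.03, "ty": -0.012, "tz": 0.105, "roll": 0},
  {"fingers": 0.02, "tx": -0.03, "ty": -0.012, "tz": 0.109, "roll": 0},
  {"fingers": 0.02, "tx": -0.03, "ty": -0.012, "tz": 0.109, "roll": 0},
])

```text
t: 6.52
position: [0.4874, -0.3133, -0.0099]
tool_rot: [-3.14, -0.001, 1.571]
wrist_force: [0.4, -0.0, 0.2]
width: 0.032
gripper_force: 25.0
```

carry_out([
  {"fingers": 0.02, "tx": 0, "ty": 0, "tz": 0.002, "roll": 0},
  {"fingers": 0.02, "tx": 0, "ty": 0, "tz": 0.0035, "roll": 0},
  {"fingers": 0.02, "tx": 0, "ty": 0, "tz": 0.004, "roll": 0},
  {"fingers": 0.02, "tx": 0, "ty": 0, "tz": 0.004, "roll": 0},
])

```text
t: 6.85
position: [0.4877, -0.3143, -0.0124]
tool_rot: [3.141, 0.001, 1.57]
wrist_force: [-0.4, -0.8, -1.0]
width: 0.0318
gripper_force: 25.0
```

carry_out([
  {"fingers": 0.02, "tx": 0, "ty": 0, "tz": 0.001, "roll": 0},
  {"fingers": 0.02, "tx": 0, "ty": 0, "tz": 0.0015, "roll": 0},
  {"fingers": 0.02, "tx": 0, "ty": 0, "tz": 0.0015, "roll": 0},
])

```text
t: 7.1
position: [0.4877, -0.3143, -0.0138]
tool_rot: [3.141, 0.001, 1.57]
wrist_force: [-1.1, 0.1, 4.5]
width: 0.0316
gripper_force: 25.0
```

carry_out([
  {"fingers": 0.05, "tx": 0, "ty": 0, "tz": 0, "roll": 0},
  {"fingers": 0.05, "tx": 0, "ty": 0, "tz": 0, "roll": 0},
  {"fingers": 0.05, "tx": 0, "ty": 0, "tz": 0, "roll": 0},
  {"fingers": 0.05, "tx": 0, "ty": 0, "tz": 0, "roll": 0},
  {"fingers": 0.05, "tx": 0, "ty": 0, "tz": -0.01, "roll": 0},
  {"fingers": 0.05, "tx": 0, "ty": 0, "tz": -0.04, "roll": 0},
  {"fingers": 0.05, "tx": 0, "ty": 0, "tz": -0.08, "roll": 0},
  {"fingers": 0.06, "tx": 0, "ty": 0, "tz": -0.114, "roll": 0},
  {"fingers": 0.06, "tx": 0.465, "ty": 0.125, "tz": -0.114, "roll": 41},
  {"fingers": 0.06, "tx": 0.465, "ty": 0.125, "tz": -0.114, "roll": 41},
  {"fingers": 0.06, "tx": 0.465, "ty": 0.125, "tz": -0.114, "roll": 41},
  {"fingers": 0.06, "tx": 0.465, "ty": 0.125, "tz": -0.114, "roll": 41},
])

```text
t: 8.1
position: [0.5311, -0.1521, 0.1007]
tool_rot: [3.141, -0.001, 1.062]
wrist_force: [0.6, 0.3, -0.4]
width: 0.0602
gripper_force: 0.0
```

```bash
python3 go.py 613 151.5 70 49
```

```text
t 8.1 d [ 0.3051 -0.0764  0.0308] roll 11.8 pos [ 0.5311 -0.1521  0.1007] rpy [ 3.141e+00 -1.000e-03  1.062e+00] q [ 0.3   0.53 -0.17  2.07  0.16  0.55 -0.5 ]
```

carry_out([
  {"fingers": 0.06, "tx": 0.305, "ty": -0.076, "tz": 0.0, "roll": 11.8},
  {"fingers": 0.06, "tx": 0.305, "ty": -0.076, "tz": 0.0, "roll": 11.8},
  {"fingers": 0.06, "tx": 0.305, "ty": -0.076, "tz": 0.0, "roll": 11.8},
  {"fingers": 0.06, "tx": 0.305, "ty": -0.076, "tz": 0.0, "roll": 11.8},
  {"fingers": 0.06, "tx": 0.305, "ty": -0.076, "tz": 0.0, "roll": 11.8},
  {"fingers": 0.06, "tx": 0.305, "ty": -0.076, "tz": 0.03, "roll": 11.8},
  {"fingers": 0.06, "tx": 0.305, "ty": -0.076, "tz": 0.05, "roll": 11.8},
  {"fingers": 0.06, "tx": 0.305, "ty": -0.076, "tz": 0.06, "roll": 11.8},
  {"fingers": 0.06, "tx": 0.305, "ty": -0.076, "tz": 0.06, "roll": 11.8},
  {"fingers": 0.06, "tx": 0.305, "ty": -0.076, "tz": 0.06, "roll": 11.8},
  {"fingers": 0.06, "tx": 0.305, "ty": -0.076, "tz": 0.06, "roll": 11.8},
])

```text
t: 9.02
position: [0.6103, 0.15, 0.0399]
tool_rot: [-3.142, 0.001, 0.864]
wrist_force: [-0.3, -0.3, -0.0]
width: 0.0599
gripper_force: 0.0
```

```bash
python3 go.py 613 151.5 -17 49
```

```text
t 9.02 d [0.0029 0.0011 0.0569] roll 0.5 pos [0.6103 0.15   0.0399] rpy [-3.142e+00  1.000e-03  8.640e-01] q [-0.29  0.68 -0.06  1.94  0.08  0.53 -1.11]
```

carry_out([
  {"fingers": 0.06, "tx": 0.003, "ty": 0.001, "tz": 0.03, "roll": 0.5},
  {"fingers": 0.06, "tx": 0.003, "ty": 0.001, "tz": 0.05, "roll": 0.5},
  {"fingers": 0.06, "tx": 0.003, "ty": 0.001, "tz": 0.057, "roll": 0.5},
  {"fingers": 0.06, "tx": 0.003, "ty": 0.001, "tz": 0.057, "roll": 0.5},
  {"fingers": 0.02, "tx": 0.003, "ty": 0.001, "tz": 0.057, "roll": 0.5},
  {"fingers": 0.02, "tx": 0.003, "ty": 0.001, "tz": 0.057, "roll": 0.5},
  {"fingers": 0.02, "tx": 0.003, "ty": 0.001, "tz": 0.057, "roll": 0.5},
  {"fingers": 0.02, "tx": 0.003, "ty": 0.001, "tz": 0.057, "roll": 0.5},
  {"fingers": 0.02, "tx": 0.003, "ty": 0.001, "tz": 0.057, "roll": 0.5},
  {"fingers": 0.02, "tx": 0.003, "ty": 0.001, "tz": 0.057, "roll": 0.5},
  {"fingers": 0.02, "tx": 0.003, "ty": 0.001, "tz": 0.057, "roll": 0.5},
])

```text
t: 9.93
position: [0.6138, 0.1526, -0.0165]
tool_rot: [3.141, -0.001, 0.856]
wrist_force: [-1.7, -1.0, 7.7]
width: 0.0332
gripper_force: 25.0
```

```bash
python3 go.py 485 -393 100 90
```

```text
t 9.93 d [-0.4962  0.2606 -0.1167] roll -41.0 pos [ 0.6138  0.1526 -0.0165] rpy [ 3.141e+00 -1.000e-03  8.560e-01] q [-0.3   0.76 -0.05  1.95  0.08  0.43 -1.13]
```

carry_out([
  {"fingers": 0.02, "tx": 0, "ty": 0, "tz": -0.02, "roll": 0},
  {"fingers": 0.02, "tx": 0, "ty": 0, "tz": -0.05, "roll": 0},
  {"fingers": 0.02, "tx": 0, "ty": 0, "tz": -0.09, "roll": 0},
  {"fingers": 0.02, "tx": -0.018, "ty": 0.009, "tz": -0.117, "roll": -5},
  {"fingers": 0.02, "tx": -0.044, "ty": 0.023, "tz": -0.117, "roll": -10},
  {"fingers": 0.02, "tx": -0.075, "ty": 0.039, "tz": -0.117, "roll": -15},
  {"fingers": 0.02, "tx": -0.11, "ty": 0.058, "tz": -0.117, "roll": -20},
  {"fingers": 0.02, "tx": -0.145, "ty": 0.076, "tz": -0.117, "roll": -25},
  {"fingers": 0.02, "tx": -0.18, "ty": 0.095, "tz": -0.117, "roll": -30},
  {"fingers": 0.02, "tx": -0.215, "ty": 0.113, "tz": -0.117, "roll": -35},
  {"fingers": 0.02, "tx": -0.25, "ty": 0.131, "tz": -0.117, "roll": -41},
  {"fingers": 0.02, "tx": -0.27, "ty": 0.142, "tz": -0.117, "roll": -41},
])

```text
t: 10.93
position: [0.5413, -0.1494, 0.0995]
tool_rot: [-3.14, 0.002, 1.573]
wrist_force: [0.1, -1.0, -1.3]
width: 0.034
gripper_force: 25.0
```

```bash
python3 go.py 485 -393 100 90
```

```text
t 10.93 d [-2.434e-01 -5.690e-02  1.000e-04] roll 0.2 pos [ 0.5413 -0.1494  0.0995] rpy [-3.140e+00  2.000e-03  1.573e+00] q [ 0.38  0.55 -0.31  2.05  0.29  0.59 -0.13]
```

carry_out([
  {"fingers": 0.02, "tx": -0.03, "ty": -0.007, "tz": 0, "roll": 0},
  {"fingers": 0.02, "tx": -0.065, "ty": -0.015, "tz": 0, "roll": 0},
  {"fingers": 0.02, "tx": -0.1, "ty": -0.023, "tz": 0, "roll": 0},
  {"fingers": 0.02, "tx": -0.135, "ty": -0.031, "tz": 0, "roll": 0},
  {"fingers": 0.02, "tx": -0.17, "ty": -0.04, "tz": 0, "roll": 0},
  {"fingers": 0.02, "tx": -0.2, "ty": -0.047, "tz": 0, "roll": 0},
  {"fingers": 0.02, "tx": -0.22, "ty": -0.052, "tz": 0, "roll": 0},
  {"fingers": 0.02, "tx": -0.235, "ty": -0.055, "tz": 0, "roll": 0},
  {"fingers": 0.02, "tx": -0.24, "ty": -0.057, "tz": 0.02, "roll": 0},
  {"fingers": 0.02, "tx": -0.24, "ty": -0.057, "tz": 0.05, "roll": 0},
  {"fingers": 0.02, "tx": -0.24, "ty": -0.057, "tz": 0.07, "roll": 0},
  {"fingers": 0.02, "tx": -0.24, "ty": -0.057, "tz": 0.08, "roll": 0},
])

```text
t: 11.93
position: [0.4856, -0.3832, 0.0173]
tool_rot: [-3.139, -0.002, 1.572]
wrist_force: [-0.5, 0.2, -0.6]
width: 0.0338
gripper_force: 25.0
```

```bash
python3 go.py 485 -393 -12 90
```

```text
t 11.93 d [-0.0098 -0.0006  0.0293] roll 0.1 pos [ 0.4856 -0.3832  0.0173] rpy [-3.139e+00 -2.000e-03  1.572e+00] q [ 0.76  0.72 -0.28  1.96  0.37  0.52  0.22]
```

carry_out([
  {"fingers": 0.02, "tx": -0.01, "ty": 0, "tz": 0.01, "roll": 0},
  {"fingers": 0.02, "tx": -0.01, "ty": 0, "tz": 0.018, "roll": 0},
  {"fingers": 0.02, "tx": -0.01, "ty": 0, "tz": 0.024, "roll": 0},
  {"fingers": 0.02, "tx": -0.01, "ty": 0, "tz": 0.027, "roll": 0},
  {"fingers": 0.02, "tx": -0.01, "ty": 0, "tz": 0.029, "roll": 0},
  {"fingers": 0.02, "tx": -0.01, "ty": 0, "tz": 0.0295, "roll": 0},
  {"fingers": 0.02, "tx": -0.01, "ty": 0, "tz": 0.0295, "roll": 0},
])

```text
t: 12.52
position: [0.4867, -0.3944, -0.0095]
tool_rot: [3.141, 0.0, 1.571]
wrist_force: [0.3, -0.6, -0.1]
width: 0.0336
gripper_force: 25.0
```

carry_out([
  {"fingers": 0.02, "tx": 0, "ty": 0, "tz": 0.0015, "roll": 0},
  {"fingers": 0.02, "tx": 0, "ty": 0, "tz": 0.003, "roll": 0},
  {"fingers": 0.02, "tx": 0, "ty": 0, "tz": 0.004, "roll": 0},
  {"fingers": 0.02, "tx": 0, "ty": 0, "tz": 0.004, "roll": 0},
])

```text
t: 12.85
position: [0.4866, -0.3945, -0.0135]
tool_rot: [3.141, 0.0, 1.571]
wrist_force: [-1.6, 0.7, 3.6]
width: 0.034
gripper_force: 25.0
```

carry_out([
  {"fingers": 0.052, "tx": 0, "ty": 0, "tz": 0, "roll": 0},
  {"fingers": 0.052, "tx": 0, "ty": 0, "tz": 0, "roll": 0},
  {"fingers": 0.052, "tx": 0, "ty": 0, "tz": 0, "roll": 0},
  {"fingers": 0.052, "tx": 0, "ty": 0, "tz": 0, "roll": 0},
  {"fingers": 0.052, "tx": 0, "ty": 0, "tz": -0.01, "roll": 0},
  {"fingers": 0.052, "tx": 0, "ty": 0, "tz": -0.04, "roll": 0},
  {"fingers": 0.052, "tx": 0, "ty": 0, "tz": -0.08, "roll": 0},
  {"fingers": 0.065, "tx": 0, "ty": 0, "tz": -0.114, "roll": 0},
  {"fingers": 0.065, "tx": 0.402, "ty": -0.006, "tz": -0.114, "roll": -41},
  {"fingers": 0.065, "tx": 0.402, "ty": -0.006, "tz": -0.114, "roll": -41},
  {"fingers": 0.065, "tx": 0.402, "ty": -0.006, "tz": -0.114, "roll": -41},
  {"fingers": 0.065, "tx": 0.402, "ty": -0.006, "tz": -0.114, "roll": -41},
])

```text
t: 13.85
position: [0.4836, -0.2265, 0.1012]
tool_rot: [3.141, 0.001, 2.076]
wrist_force: [1.4, 0.5, 0.5]
width: 0.0648
gripper_force: 0.0
```

```bash
python3 go.py 480.5 7.7 60 131
```

```text
t 13.85 d [0.2065 0.1106 0.041 ] roll -12.0 pos [ 0.4836 -0.2265  0.1012] rpy [3.141e+00 1.000e-03 2.076e+00] q [ 0.66  0.54 -0.47  2.1   0.43  0.59  0.39]
```

carry_out([
  {"fingers": 0.065, "tx": 0.206, "ty": 0.1105, "tz": 0.0, "roll": -12},
  {"fingers": 0.065, "tx": 0.206, "ty": 0.1105, "tz": 0.0, "roll": -12},
  {"fingers": 0.065, "tx": 0.206, "ty": 0.1105, "tz": 0.0, "roll": -12},
  {"fingers": 0.065, "tx": 0.206, "ty": 0.1105, "tz": 0.0, "roll": -12},
  {"fingers": 0.065, "tx": 0.206, "ty": 0.1105, "tz": 0.0, "roll": -12},
  {"fingers": 0.065, "tx": 0.206, "ty": 0.1105, "tz": 0.03, "roll": -12},
  {"fingers": 0.065, "tx": 0.206, "ty": 0.1105, "tz": 0.06, "roll": -12},
  {"fingers": 0.065, "tx": 0.206, "ty": 0.1105, "tz": 0.06, "roll": -12},
  {"fingers": 0.065, "tx": 0.206, "ty": 0.1105, "tz": 0.06, "roll": -12},
  {"fingers": 0.065, "tx": 0.206, "ty": 0.1105, "tz": 0.06, "roll": -12},
])

```text
t: 14.68
position: [0.4823, 0.0051, 0.0411]
tool_rot: [-3.141, 0.001, 2.28]
wrist_force: [0.5, 0.3, 0.8]
width: 0.0651
gripper_force: 0.0
```

```bash
python3 go.py 480.5 7.7 -17 131
```

```text
t 14.68 d [0.0032 0.0004 0.0581] roll -0.4 pos [0.4823 0.0051 0.0411] rpy [-3.141e+00  1.000e-03  2.280e+00] q [ 0.14  0.59 -0.38  2.26  0.59  0.39 -0.02]
```

carry_out([
  {"fingers": 0.065, "tx": 0.003, "ty": 0, "tz": 0.03, "roll": 0},
  {"fingers": 0.065, "tx": 0.003, "ty": 0, "tz": 0.05, "roll": 0},
  {"fingers": 0.065, "tx": 0.003, "ty": 0, "tz": 0.0575, "roll": 0},
  {"fingers": 0.065, "tx": 0.003, "ty": 0, "tz": 0.0575, "roll": 0},
  {"fingers": 0.02, "tx": 0.003, "ty": 0, "tz": 0.0575, "roll": 0},
  {"fingers": 0.02, "tx": 0.003, "ty": 0, "tz": 0.0575, "roll": 0},
  {"fingers": 0.02, "tx": 0.003, "ty": 0, "tz": 0.0575, "roll": 0},
  {"fingers": 0.02, "tx": 0.003, "ty": 0, "tz": 0.0575, "roll": 0},
  {"fingers": 0.02, "tx": 0.003, "ty": 0, "tz": 0.0575, "roll": 0},
  {"fingers": 0.02, "tx": 0.003, "ty": 0, "tz": 0.0575, "roll": 0},
  {"fingers": 0.02, "tx": 0.003, "ty": 0, "tz": 0.0575, "roll": 0},
])

```text
t: 15.6
position: [0.4804, 0.0079, -0.0168]
tool_rot: [3.141, 0.001, 2.28]
wrist_force: [-0.6, -1.0, 8.0]
width: 0.0355
gripper_force: 25.0
```

```bash
python3 go.py 497 352 100 86
```

```text
t 15.6 d [ 0.2502  0.2367 -0.117 ] roll 44.6 pos [ 0.4804  0.0079 -0.0168] rpy [3.141e+00 1.000e-03 2.280e+00] q [ 0.02  0.69 -0.22  2.29  0.7   0.22 -0.13]
```

carry_out([
  {"fingers": 0.02, "tx": 0, "ty": 0, "tz": -0.02, "roll": 0},
  {"fingers": 0.02, "tx": 0, "ty": 0, "tz": -0.05, "roll": 0},
  {"fingers": 0.02, "tx": 0, "ty": 0, "tz": -0.09, "roll": 0},
  {"fingers": 0.02, "tx": 0.013, "ty": 0.012, "tz": -0.117, "roll": 5},
  {"fingers": 0.02, "tx": 0.037, "ty": 0.035, "tz": -0.117, "roll": 10},
  {"fingers": 0.02, "tx": 0.062, "ty": 0.059, "tz": -0.117, "roll": 16},
  {"fingers": 0.02, "tx": 0.088, "ty": 0.083, "tz": -0.117, "roll": 22},
  {"fingers": 0.02, "tx": 0.115, "ty": 0.109, "tz": -0.117, "roll": 28},
  {"fingers": 0.02, "tx": 0.142, "ty": 0.134, "tz": -0.117, "roll": 34},
  {"fingers": 0.02, "tx": 0.169, "ty": 0.16, "tz": -0.117, "roll": 40},
  {"fingers": 0.02, "tx": 0.196, "ty": 0.185, "tz": -0.117, "roll": 44.6},
  {"fingers": 0.02, "tx": 0.216, "ty": 0.204, "tz": -0.117, "roll": 44.6},
])

```text
t: 16.6
position: [0.4934, 0.3089, 0.0998]
tool_rot: [-3.142, -0.001, 1.499]
wrist_force: [0.8, 0.5, -1.4]
width: 0.0355
gripper_force: 25.0
```

```bash
python3 go.py 497 352 -8 86
```

```text
t 16.6 d [0.0431 0.0005 0.1078] roll -0.1 pos [0.4934 0.3089 0.0998] rpy [-3.142e+00 -1.000e-03  1.499e+00] q [-0.47  0.56 -0.26  2.    0.24  0.6  -0.97]
```

carry_out([
  {"fingers": 0.02, "tx": 0.02, "ty": 0, "tz": 0, "roll": 0},
  {"fingers": 0.02, "tx": 0.036, "ty": 0, "tz": 0, "roll": 0},
  {"fingers": 0.02, "tx": 0.036, "ty": 0, "tz": 0.02, "roll": 0},
  {"fingers": 0.02, "tx": 0.036, "ty": 0, "tz": 0.045, "roll": 0},
  {"fingers": 0.02, "tx": 0.036, "ty": 0, "tz": 0.07, "roll": 0},
  {"fingers": 0.02, "tx": 0.036, "ty": 0, "tz": 0.09, "roll": 0},
  {"fingers": 0.02, "tx": 0.036, "ty": 0, "tz": 0.102, "roll": 0},
  {"fingers": 0.02, "tx": 0.036, "ty": 0, "tz": 0.107, "roll": 0},
  {"fingers": 0.02, "tx": 0.036, "ty": 0, "tz": 0.109, "roll": 0},
  {"fingers": 0.02, "tx": 0.036, "ty": 0, "tz": 0.1105, "roll": 0},
  {"fingers": 0.02, "tx": 0.036, "ty": 0, "tz": 0.1105, "roll": 0},
])

```text
t: 17.52
position: [0.4971, 0.3411, -0.0102]
tool_rot: [3.141, -0.001, 1.502]
wrist_force: [-0.2, -0.4, -0.9]
width: 0.0356
gripper_force: 25.0
```

carry_out([
  {"fingers": 0.02, "tx": 0, "ty": 0, "tz": 0.0015, "roll": 0},
  {"fingers": 0.02, "tx": 0, "ty": 0, "tz": 0.003, "roll": 0},
  {"fingers": 0.02, "tx": 0, "ty": 0, "tz": 0.0035, "roll": 0},
  {"fingers": 0.02, "tx": 0, "ty": 0, "tz": 0.0035, "roll": 0},
])

```text
t: 17.85
position: [0.497, 0.3411, -0.0138]
tool_rot: [3.141, -0.001, 1.502]
wrist_force: [-0.0, -1.2, 3.4]
width: 0.0358
gripper_force: 25.0
```

carry_out([
  {"fingers": 0.055, "tx": 0, "ty": 0, "tz": 0, "roll": 0},
  {"fingers": 0.055, "tx": 0, "ty": 0, "tz": 0, "roll": 0},
  {"fingers": 0.055, "tx": 0, "ty": 0, "tz": 0, "roll": 0},
  {"fingers": 0.055, "tx": 0, "ty": 0, "tz": 0, "roll": 0},
  {"fingers": 0.055, "tx": 0, "ty": 0, "tz": -0.01, "roll": 0},
  {"fingers": 0.055, "tx": 0, "ty": 0, "tz": -0.04, "roll": 0},
  {"fingers": 0.055, "tx": 0, "ty": 0, "tz": -0.08, "roll": 0},
  {"fingers": 0.085, "tx": 0, "ty": 0, "tz": -0.114, "roll": 0},
  {"fingers": 0.085, "tx": -0.193, "ty": -0.024, "tz": -0.114, "roll": 0},
  {"fingers": 0.085, "tx": -0.193, "ty": -0.024, "tz": -0.114, "roll": 0},
  {"fingers": 0.085, "tx": -0.193, "ty": -0.024, "tz": -0.114, "roll": 0},
  {"fingers": 0.085, "tx": -0.193, "ty": -0.024, "tz": -0.114, "roll": 0},
])

```text
t: 18.85
position: [0.4642, 0.1758, 0.1005]
tool_rot: [3.141, -0.0, 1.503]
wrist_force: [1.4, -0.6, -0.4]
width: 0.0827
gripper_force: 0.0
```

```bash
python3 go.py 459.5 150.4 80 86
```

```text
t 18.85 d [-0.0257 -0.003   0.0205] roll 0.1 pos [0.4642 0.1758 0.1005] rpy [ 3.141 -0.     1.503] q [-0.27  0.48 -0.28  2.19  0.27  0.5  -0.83]
```

carry_out([
  {"fingers": 0.085, "tx": -0.024, "ty": -0.003, "tz": 0.02, "roll": 0},
  {"fingers": 0.085, "tx": -0.024, "ty": -0.003, "tz": 0.02, "roll": 0},
  {"fingers": 0.085, "tx": -0.024, "ty": -0.003, "tz": 0.02, "roll": 0},
  {"fingers": 0.085, "tx": -0.024, "ty": -0.003, "tz": 0.02, "roll": 0},
])

```text
t: 19.18
position: [0.4607, 0.1546, 0.0801]
tool_rot: [3.141, -0.001, 1.502]
wrist_force: [0.4, 1.2, 0.3]
width: 0.0849
gripper_force: 0.0
```

```bash
python3 go.py 459.5 150.4 18 86; python3 - <<'E'
from h import *
a,_=manip.snapshot("top"); b,d=manip.snapshot("side")
np.save("pics/side3.npy",d); cv2.imwrite("pics/side3f.png",b)
cv2.imwrite("pics/g3.png",np.hstack([cv2.resize(a[150:290,60:440],None,fx=1.4,fy=2.0)[:280],cv2.resize(b[190:270,280:370],(260,280))]))
E
```

```text
t 19.18 d [-0.0043 -0.001   0.0621] roll 0.1 pos [0.4607 0.1546 0.0801] rpy [ 3.141e+00 -1.000e-03  1.502e+00] q [-0.25  0.51 -0.26  2.23  0.3   0.43 -0.82]
```

View pics/g3.png

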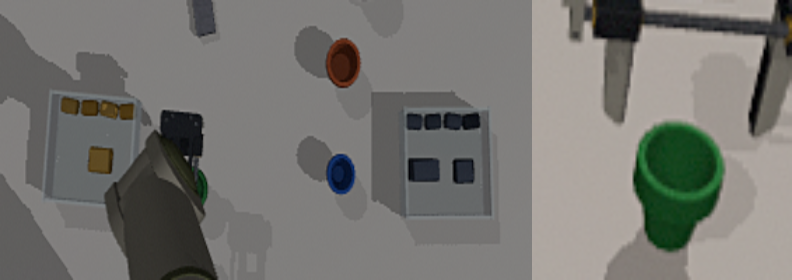

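Sandstone sits in the left tub (crop 100,160) and both slates in the right tub (425,170 and 463,170). The open fingers straddle the green pot, so I'll descend.

carry_out([
  {"fingers": 0.085, "tx": -0.003, "ty": -0.001, "tz": 0.03, "roll": 0},
  {"fingers": 0.085, "tx": -0.003, "ty": -0.001, "tz": 0.052, "roll": 0},
  {"fingers": 0.085, "tx": -0.003, "ty": -0.001, "tz": 0.062, "roll": 0},
  {"fingers": 0.085, "tx": -0.003, "ty": -0.001, "tz": 0.062, "roll": 0},
  {"fingers": 0.085, "tx": -0.003, "ty": -0.001, "tz": 0.062, "roll": 0},
  {"fingers": 0.05, "tx": -0.003, "ty": -0.001, "tz": 0.062, "roll": 0},
  {"fingers": 0.05, "tx": -0.003, "ty": -0.001, "tz": 0.062, "roll": 0},
  {"fingers": 0.05, "tx": -0.003, "ty": -0.001, "tz": 0.062, "roll": 0},
  {"fingers": 0.05, "tx": -0.003, "ty": -0.001, "tz": 0.062, "roll": 0},
  {"fingers": 0.05, "tx": -0.003, "ty": -0.001, "tz": 0.062, "roll": 0},
  {"fingers": 0.05, "tx": -0.003, "ty": -0.001, "tz": 0.062, "roll": 0},
], squeeze=20)

```text
t: 20.2
position: [0.4592, 0.1508, 0.0182]
tool_rot: [3.141, -0.001, 1.502]
wrist_force: [-1.2, 1.1, 6.4]
width: 0.0626
gripper_force: 20.0
```

```bash
python3 go.py 635 -147 115 86;python3 - <<'E'
from h import *
b,d=manip.snapshot("side")
cv2.imwrite("pics/g4.png",cv2.resize(b[180:270,280:380],None,fx=6,fy=6,interpolation=cv2.INTER_CUBIC))
E
```

```text
t 20.2 d [-0.285   0.1959 -0.0968] roll 0.1 pos [0.4592 0.1508 0.0182] rpy [ 3.141e+00 -1.000e-03  1.502e+00] q [-0.32  0.62 -0.17  2.28  0.37  0.27 -0.88]
```

View pics/g4.png

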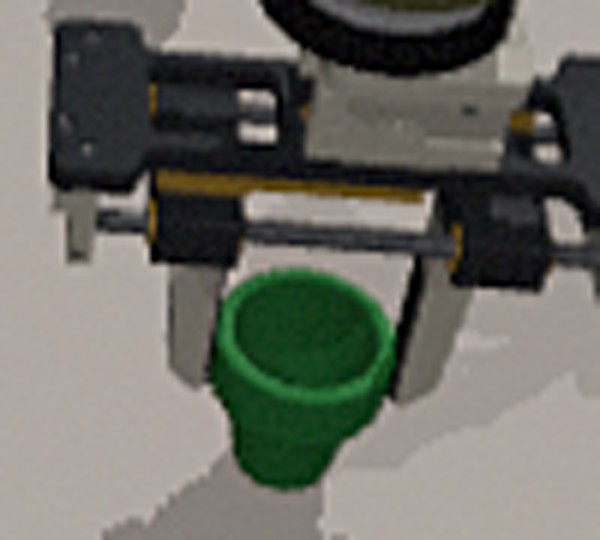

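Green's collar is held squarely. Lifting and carrying.

carry_out([
  {"fingers": 0.05, "tx": 0, "ty": 0, "tz": -0.01, "roll": 0},
  {"fingers": 0.05, "tx": 0, "ty": 0, "tz": -0.035, "roll": 0},
  {"fingers": 0.05, "tx": 0, "ty": 0, "tz": -0.07, "roll": 0},
  {"fingers": 0.05, "tx": -0.01, "ty": 0.007, "tz": -0.097, "roll": 0},
  {"fingers": 0.05, "tx": -0.03, "ty": 0.021, "tz": -0.105, "roll": 0},
  {"fingers": 0.05, "tx": -0.058, "ty": 0.04, "tz": -0.105, "roll": 0},
  {"fingers": 0.05, "tx": -0.087, "ty": 0.06, "tz": -0.105, "roll": 0},
  {"fingers": 0.05, "tx": -0.116, "ty": 0.08, "tz": -0.105, "roll": 0},
  {"fingers": 0.05, "tx": -0.145, "ty": 0.1, "tz": -0.105, "roll": 0},
  {"fingers": 0.05, "tx": -0.174, "ty": 0.12, "tz": -0.105, "roll": 0},
  {"fingers": 0.05, "tx": -0.203, "ty": 0.14, "tz": -0.105, "roll": 0},
  {"fingers": 0.05, "tx": -0.225, "ty": 0.155, "tz": -0.105, "roll": 0},
])

```text
t: 21.25
position: [0.5989, -0.088, 0.1225]
tool_rot: [3.141, 0.001, 1.5]
wrist_force: [0.3, -0.0, -1.9]
width: 0.0626
gripper_force: 20.0
```

```bash
python3 go.py 635 -147 120 86
```

```text
t 21.25 d [-0.0563  0.0402  0.0025] roll -0.1 pos [ 0.5989 -0.088   0.1225] rpy [3.141e+00 1.000e-03 1.500e+00] q [ 0.27  0.56 -0.33  1.93  0.27  0.69 -0.29]
```

carry_out([
  {"fingers": 0.05, "tx": -0.02, "ty": 0.015, "tz": 0.0, "roll": 0},
  {"fingers": 0.05, "tx": -0.038, "ty": 0.027, "tz": 0.0, "roll": 0},
  {"fingers": 0.05, "tx": -0.05, "ty": 0.036, "tz": 0.0, "roll": 0},
  {"fingers": 0.05, "tx": -0.053, "ty": 0.039, "tz": 0.0, "roll": 0},
  {"fingers": 0.05, "tx": -0.053, "ty": 0.039, "tz": 0.0, "roll": 0},
  {"fingers": 0.05, "tx": -0.053, "ty": 0.039, "tz": 0.0, "roll": 0},
])

```text
t: 21.75
position: [0.6328, -0.1386, 0.1224]
tool_rot: [-3.141, -0.001, 1.503]
wrist_force: [0.0, 0.7, -1.2]
width: 0.0627
gripper_force: 20.0
```

```bash
python3 go.py 635 -147 95 86;python3 - <<'E'
from h import *
b,d=manip.snapshot("side"); W=world("side",d)*1000
hsv=cv2.cvtColor(b,cv2.COLOR_BGR2HSV).astype(int); H,S=hsv[...,0],hsv[...,1]
R=np.zeros(H.shape,bool); R[80:190,210:290]=1
z=W[...,2]
def c(m,n):
    P=W[m&(d>0)&R]; print(n,len(P),P.min(0).round(),P.max(0).round(),"z pct",np.percentile(P[:,2],[2,98]).round(1))
    q=P[P[:,2]>np.percentile(P[:,2],96)-14]; 
    print("  circle",cv2.minEnclosingCircle(q[:,:2].astype(np.float32)))
c((H>45)&(H<80)&(S>120),"green"); c((H<15)&(S>140),"terra")
cv2.imwrite("pics/g5.png",cv2.resize(b[100:180,205:295],None,fx=7,fy=7,interpolation=cv2.INTER_CUBIC))
E
```

```text
t 21.75 d [-0.0082  0.0028  0.0274] roll 0.1 pos [ 0.6328 -0.1386  0.1224] rpy [-3.141e+00 -1.000e-03  1.503e+00] q [ 0.34  0.61 -0.33  1.83  0.27  0.75 -0.2 ]
green 580 [ 597. -167.  106.] [ 665. -103.  237.] z pct [109.4 171.7]
  circle ((626.5791625976562, -128.5113983154297), 39.52291488647461)
terra 600 [ 604. -179.    2.] [ 670. -106.  246.] z pct [ 5.4 68. ]
  circle ((646.7638549804688, -141.89443969726562), 43.04353332519531)
```

View pics/g5.png

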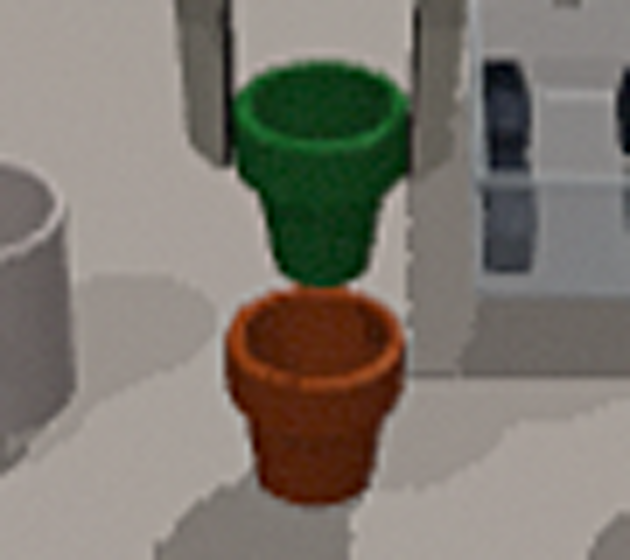

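carry_out([
  {"fingers": 0.05, "tx": -0.004, "ty": 0.0015, "tz": 0.0, "roll": 0},
  {"fingers": 0.05, "tx": -0.008, "ty": 0.003, "tz": 0.005, "roll": 0},
  {"fingers": 0.05, "tx": -0.008, "ty": 0.003, "tz": 0.015, "roll": 0},
  {"fingers": 0.05, "tx": -0.008, "ty": 0.003, "tz": 0.025, "roll": 0},
  {"fingers": 0.05, "tx": -0.008, "ty": 0.003, "tz": 0.03, "roll": 0},
  {"fingers": 0.05, "tx": -0.008, "ty": 0.003, "tz": 0.03, "roll": 0},
  {"fingers": 0.05, "tx": -0.008, "ty": 0.003, "tz": 0.03, "roll": 0},
])

```text
t: 22.38
position: [0.6354, -0.1479, 0.0917]
tool_rot: [-3.14, -0.0, 1.502]
wrist_force: [0.6, -0.9, -2.0]
width: 0.0624
gripper_force: 20.0
```

```bash
python3 go.py 635 -147 50 86
```

```text
t 22.38 d [ 0.0008 -0.0004  0.0417] roll 0.1 pos [ 0.6354 -0.1479  0.0917] rpy [-3.14  -0.     1.502] q [ 0.35  0.65 -0.31  1.84  0.29  0.7  -0.2 ]
```

carry_out([
  {"fingers": 0.05, "tx": 0.001, "ty": 0, "tz": 0.006, "roll": 0},
  {"fingers": 0.05, "tx": 0.001, "ty": 0, "tz": 0.013, "roll": 0},
  {"fingers": 0.05, "tx": 0.001, "ty": 0, "tz": 0.02, "roll": 0},
  {"fingers": 0.05, "tx": 0.001, "ty": 0, "tz": 0.027, "roll": 0},
  {"fingers": 0.05, "tx": 0.001, "ty": 0, "tz": 0.033, "roll": 0},
  {"fingers": 0.05, "tx": 0.001, "ty": 0, "tz": 0.038, "roll": 0},
  {"fingers": 0.05, "tx": 0.001, "ty": 0, "tz": 0.041, "roll": 0},
  {"fingers": 0.05, "tx": 0.001, "ty": 0, "tz": 0.041, "roll": 0},
])

```text
t: 23.05
position: [0.6355, -0.1471, 0.0507]
tool_rot: [-3.14, -0.0, 1.502]
wrist_force: [-0.2, -0.3, -1.6]
width: 0.0622
gripper_force: 20.0
```

carry_out([
  {"fingers": 0.05, "tx": 0, "ty": 0, "tz": 0.002, "roll": 0},
  {"fingers": 0.05, "tx": 0, "ty": 0, "tz": 0.004, "roll": 0},
  {"fingers": 0.05, "tx": 0, "ty": 0, "tz": 0.0055, "roll": 0},
  {"fingers": 0.05, "tx": 0, "ty": 0, "tz": 0.006, "roll": 0},
  {"fingers": 0.05, "tx": 0, "ty": 0, "tz": 0.006, "roll": 0},
])

```text
t: 23.47
position: [0.6359, -0.1472, 0.0455]
tool_rot: [3.142, 0.0, 1.502]
wrist_force: [0.1, 0.2, -1.5]
width: 0.0625
gripper_force: 20.0
```

carry_out([
  {"fingers": 0.05, "tx": 0, "ty": 0, "tz": 0.0007, "roll": 0},
  {"fingers": 0.05, "tx": 0, "ty": 0, "tz": 0.0014, "roll": 0},
  {"fingers": 0.05, "tx": 0, "ty": 0, "tz": 0.002, "roll": 0},
  {"fingers": 0.05, "tx": 0, "ty": 0, "tz": 0.002, "roll": 0},
])

```text
t: 23.8
position: [0.6358, -0.1472, 0.0435]
tool_rot: [-3.141, 0.0, 1.502]
wrist_force: [0.1, -0.0, -2.0]
width: 0.0624
gripper_force: 20.0
```

carry_out([
  {"fingers": 0.05, "tx": 0, "ty": 0, "tz": 0.0005, "roll": 0},
  {"fingers": 0.05, "tx": 0, "ty": 0, "tz": 0.001, "roll": 0},
  {"fingers": 0.05, "tx": 0, "ty": 0, "tz": 0.0015, "roll": 0},
  {"fingers": 0.05, "tx": 0, "ty": 0, "tz": 0.0015, "roll": 0},
])

```text
t: 24.13
position: [0.6364, -0.1472, 0.0426]
tool_rot: [3.14, 0.0, 1.502]
wrist_force: [-0.7, 0.2, 5.0]
width: 0.0627
gripper_force: 20.0
```

carry_out([
  {"fingers": 0.085, "tx": 0, "ty": 0, "tz": 0, "roll": 0},
  {"fingers": 0.085, "tx": 0, "ty": 0, "tz": 0, "roll": 0},
  {"fingers": 0.085, "tx": 0, "ty": 0, "tz": 0, "roll": 0},
  {"fingers": 0.085, "tx": 0, "ty": 0, "tz": 0, "roll": 0},
  {"fingers": 0.085, "tx": 0, "ty": 0, "tz": -0.01, "roll": 0},
  {"fingers": 0.085, "tx": 0, "ty": 0, "tz": -0.03, "roll": 0},
  {"fingers": 0.085, "tx": 0, "ty": 0, "tz": -0.06, "roll": 0},
  {"fingers": 0.085, "tx": 0, "ty": 0, "tz": -0.08, "roll": 0},
  {"fingers": 0.085, "tx": -0.006, "ty": -0.154, "tz": -0.08, "roll": 0},
  {"fingers": 0.085, "tx": -0.006, "ty": -0.154, "tz": -0.08, "roll": 0},
  {"fingers": 0.085, "tx": -0.006, "ty": -0.154, "tz": -0.08, "roll": 0},
  {"fingers": 0.085, "tx": -0.006, "ty": -0.154, "tz": -0.08, "roll": 0},
])

```text
t: 25.13
position: [0.4779, -0.1426, 0.1227]
tool_rot: [-3.14, 0.001, 1.502]
wrist_force: [-0.8, 0.2, -0.8]
width: 0.0851
gripper_force: 0.0
```

```bash
python3 go.py 481.8 -142.5 80 86;python3 - <<'E'
from h import *
b,d=manip.snapshot("side"); W=world("side",d)
for n,p,z,zh in [("green",(250,145),.078,.1)]: print(n,*fit(W,d,p,20,z,zh,"c"))
b2=b[90:190,205:335]
cv2.imwrite("pics/g6.png",cv2.resize(b2,None,fx=6,fy=6,interpolation=cv2.INTER_CUBIC))
E
```

```text
t 25.13 d [0.0004 0.004  0.0427] roll 0.0 pos [ 0.4779 -0.1426  0.1227] rpy [-3.140e+00  1.000e-03  1.502e+00] q [ 0.43  0.46 -0.34  2.16  0.28  0.57 -0.19]
green [ 638.3 -147.4] R 32.4 zmax 0.0948 273
```

View pics/g6.png

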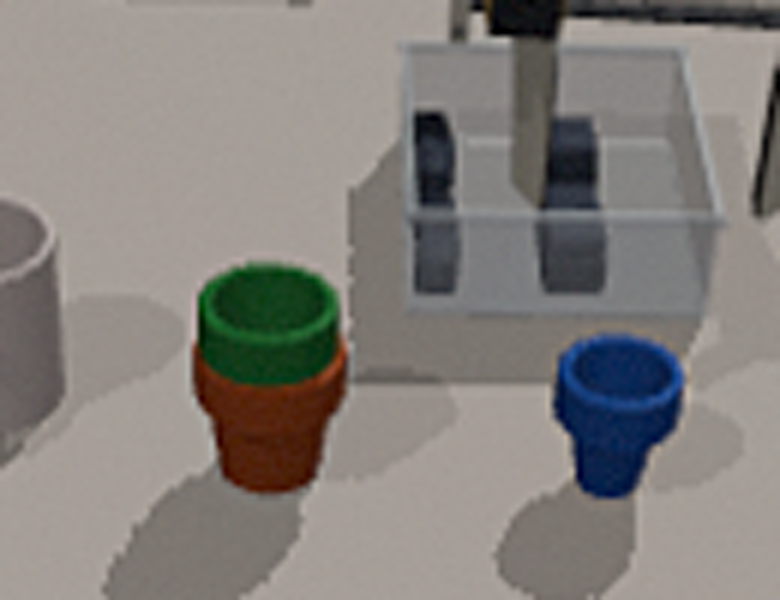

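Green is fully nested (crop 268,320) and blue stands untouched at (620,410). Now I'll grasp blue.

carry_out([
  {"fingers": 0.085, "tx": 0, "ty": 0.003, "tz": 0.03, "roll": 0},
  {"fingers": 0.085, "tx": 0, "ty": 0.003, "tz": 0.065, "roll": 0},
  {"fingers": 0.085, "tx": 0, "ty": 0.003, "tz": 0.095, "roll": 0},
  {"fingers": 0.085, "tx": 0, "ty": 0.003, "tz": 0.107, "roll": 0},
  {"fingers": 0.085, "tx": 0, "ty": 0.003, "tz": 0.107, "roll": 0},
  {"fingers": 0.05, "tx": 0, "ty": 0.003, "tz": 0.107, "roll": 0},
  {"fingers": 0.045, "tx": 0, "ty": 0.003, "tz": 0.107, "roll": 0},
  {"fingers": 0.045, "tx": 0, "ty": 0.003, "tz": 0.107, "roll": 0},
  {"fingers": 0.045, "tx": 0, "ty": 0.003, "tz": 0.107, "roll": 0},
  {"fingers": 0.045, "tx": 0, "ty": 0.003, "tz": 0.107, "roll": 0},
  {"fingers": 0.045, "tx": 0, "ty": 0.003, "tz": 0.107, "roll": 0},
  {"fingers": 0.045, "tx": 0, "ty": 0.003, "tz": 0.107, "roll": 0},
])

```text
t: 26.18
position: [0.4851, -0.143, 0.0158]
tool_rot: [3.141, 0.0, 1.502]
wrist_force: [-0.9, 0.2, 8.1]
width: 0.0548
gripper_force: 19.9
```

```bash
python3 go.py 636 -147 130 86
```

```text
t 26.18 d [ 0.0064  0.151  -0.1141] roll 0.0 pos [ 0.4851 -0.143   0.0158] rpy [3.141 0.    1.502] q [ 0.32  0.64 -0.21  2.23  0.41  0.31 -0.31]
```

carry_out([
  {"fingers": 0.045, "tx": 0, "ty": 0, "tz": -0.01, "roll": 0},
  {"fingers": 0.045, "tx": 0, "ty": 0, "tz": -0.035, "roll": 0},
  {"fingers": 0.045, "tx": 0, "ty": 0, "tz": -0.07, "roll": 0},
  {"fingers": 0.045, "tx": 0, "ty": 0, "tz": -0.105, "roll": 0},
  {"fingers": 0.045, "tx": 0.001, "ty": 0.015, "tz": -0.117, "roll": 0},
  {"fingers": 0.045, "tx": 0.002, "ty": 0.045, "tz": -0.117, "roll": 0},
  {"fingers": 0.045, "tx": 0.004, "ty": 0.08, "tz": -0.117, "roll": 0},
  {"fingers": 0.045, "tx": 0.005, "ty": 0.11, "tz": -0.117, "roll": 0},
  {"fingers": 0.045, "tx": 0.006, "ty": 0.135, "tz": -0.117, "roll": 0},
  {"fingers": 0.045, "tx": 0.006, "ty": 0.148, "tz": -0.117, "roll": 0},
  {"fingers": 0.045, "tx": 0.006, "ty": 0.148, "tz": -0.117, "roll": 0},
  {"fingers": 0.045, "tx": 0.006, "ty": 0.148, "tz": -0.117, "roll": 0},
])

```text
t: 27.18
position: [0.6325, -0.1468, 0.1321]
tool_rot: [-3.141, -0.0, 1.502]
wrist_force: [-0.5, 0.9, -1.2]
width: 0.0551
gripper_force: 19.8
```

```bash
python3 go.py 636 -147 68 86;python3 - <<'E'
from h import *
b,d=manip.snapshot("side")
cv2.imwrite("pics/g7.png",cv2.resize(b[85:180,205:295],None,fx=6,fy=6,interpolation=cv2.INTER_CUBIC))
E
```

```text
t 27.18 d [0.     0.0036 0.0641] roll 0.1 pos [ 0.6325 -0.1468  0.1321] rpy [-3.141 -0.     1.502] q [ 0.37  0.6  -0.35  1.82  0.28  0.77 -0.19]
```

View pics/g7.png

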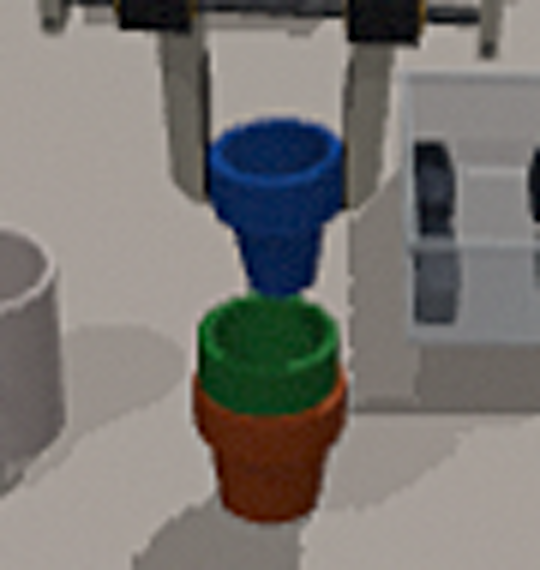

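Blue is held upright above green, about 3 mm short in x, which matches the state. I'll shift it and lower.

carry_out([
  {"fingers": 0.045, "tx": 0, "ty": 0.002, "tz": 0, "roll": 0},
  {"fingers": 0.045, "tx": 0, "ty": 0.0035, "tz": 0.005, "roll": 0},
  {"fingers": 0.045, "tx": 0, "ty": 0.0035, "tz": 0.012, "roll": 0},
  {"fingers": 0.045, "tx": 0, "ty": 0.0035, "tz": 0.018, "roll": 0},
  {"fingers": 0.045, "tx": 0, "ty": 0.0035, "tz": 0.02, "roll": 0},
  {"fingers": 0.045, "tx": 0, "ty": 0.0035, "tz": 0.02, "roll": 0},
  {"fingers": 0.045, "tx": 0, "ty": 0.0035, "tz": 0.02, "roll": 0},
])

```text
t: 27.82
position: [0.6362, -0.1471, 0.1117]
tool_rot: [-3.141, -0.0, 1.502]
wrist_force: [1.1, 0.3, -0.8]
width: 0.0554
gripper_force: 19.8
```

```bash
python3 go.py 636 -147 68 86
```

```text
t 27.82 d [ 0.0001 -0.0001  0.0437] roll 0.1 pos [ 0.6362 -0.1471  0.1117] rpy [-3.141 -0.     1.502] q [ 0.36  0.62 -0.34  1.83  0.29  0.74 -0.2 ]
```

carry_out([
  {"fingers": 0.045, "tx": 0, "ty": 0, "tz": 0.005, "roll": 0},
  {"fingers": 0.045, "tx": 0, "ty": 0, "tz": 0.011, "roll": 0},
  {"fingers": 0.045, "tx": 0, "ty": 0, "tz": 0.017, "roll": 0},
  {"fingers": 0.045, "tx": 0, "ty": 0, "tz": 0.023, "roll": 0},
  {"fingers": 0.045, "tx": 0, "ty": 0, "tz": 0.028, "roll": 0},
  {"fingers": 0.045, "tx": 0, "ty": 0, "tz": 0.032, "roll": 0},
  {"fingers": 0.045, "tx": 0, "ty": 0, "tz": 0.035, "roll": 0},
  {"fingers": 0.045, "tx": 0, "ty": 0, "tz": 0.036, "roll": 0},
  {"fingers": 0.045, "tx": 0, "ty": 0, "tz": 0.036, "roll": 0},
])

```text
t: 28.57
position: [0.6363, -0.1471, 0.0757]
tool_rot: [-3.141, -0.0, 1.502]
wrist_force: [0.1, -1.0, -0.9]
width: 0.0549
gripper_force: 19.8
```

carry_out([
  {"fingers": 0.045, "tx": 0, "ty": 0, "tz": 0.0015, "roll": 0},
  {"fingers": 0.045, "tx": 0, "ty": 0, "tz": 0.003, "roll": 0},
  {"fingers": 0.045, "tx": 0, "ty": 0, "tz": 0.0045, "roll": 0},
  {"fingers": 0.045, "tx": 0, "ty": 0, "tz": 0.0055, "roll": 0},
  {"fingers": 0.045, "tx": 0, "ty": 0, "tz": 0.0055, "roll": 0},
])

```text
t: 28.98
position: [0.6363, -0.1472, 0.0704]
tool_rot: [-3.141, -0.0, 1.502]
wrist_force: [-0.1, -0.7, -0.9]
width: 0.0553
gripper_force: 19.8
```

carry_out([
  {"fingers": 0.045, "tx": 0, "ty": 0, "tz": 0.0007, "roll": 0},
  {"fingers": 0.045, "tx": 0, "ty": 0, "tz": 0.0014, "roll": 0},
  {"fingers": 0.045, "tx": 0, "ty": 0, "tz": 0.002, "roll": 0},
  {"fingers": 0.045, "tx": 0, "ty": 0, "tz": 0.002, "roll": 0},
])

```text
t: 29.32
position: [0.6368, -0.1472, 0.0689]
tool_rot: [3.141, 0.0, 1.502]
wrist_force: [-0.1, 0.2, 3.0]
width: 0.0551
gripper_force: 19.8
```

carry_out([
  {"fingers": 0.045, "tx": 0, "ty": 0, "tz": 0.0005, "roll": 0},
  {"fingers": 0.045, "tx": 0, "ty": 0, "tz": 0.0005, "roll": 0},
])

```text
t: 29.48
position: [0.6373, -0.1473, 0.0688]
tool_rot: [3.14, 0.0, 1.502]
wrist_force: [0.6, -0.1, 4.8]
width: 0.0552
gripper_force: 19.8
```

Seated: the force rises with no further descent. Releasing and backing off.

carry_out([
  {"fingers": 0.08, "tx": 0, "ty": 0, "tz": 0, "roll": 0},
  {"fingers": 0.08, "tx": 0, "ty": 0, "tz": 0, "roll": 0},
  {"fingers": 0.08, "tx": 0, "ty": 0, "tz": 0, "roll": 0},
  {"fingers": 0.08, "tx": 0, "ty": 0, "tz": 0, "roll": 0},
  {"fingers": 0.08, "tx": 0, "ty": 0, "tz": 0, "roll": 0},
  {"fingers": 0.08, "tx": 0, "ty": 0, "tz": -0.01, "roll": 0},
  {"fingers": 0.08, "tx": 0, "ty": 0, "tz": -0.04, "roll": 0},
  {"fingers": 0.08, "tx": 0, "ty": 0, "tz": -0.08, "roll": 0},
  {"fingers": 0.08, "tx": 0, "ty": -0.1, "tz": -0.12, "roll": 0},
  {"fingers": 0.08, "tx": 0, "ty": -0.1, "tz": -0.12, "roll": 0},
  {"fingers": 0.08, "tx": 0, "ty": -0.1, "tz": -0.12, "roll": 0},
  {"fingers": 0.08, "tx": 0, "ty": -0.1, "tz": -0.12, "roll": 0},
])

```text
t: 30.48
position: [0.5326, -0.1406, 0.1908]
tool_rot: [3.142, 0.002, 1.502]
wrist_force: [0.6, 0.1, 0.2]
width: 0.0799
gripper_force: 0.0
```

```bash
python3 - <<'E'
from h import *
b,d=manip.snapshot("side"); W=world("side",d)
print(*fit(W,d,(250,135),22,.105,.13,"c"))
cv2.imwrite("pics/g8.png",np.hstack([cv2.resize(b,(480,360)),cv2.resize(b[90:180,205:285],(320,360),interpolation=cv2.INTER_CUBIC)]))
E
```

```text
[ 637.4 -146.6] R 28.7 zmax 0.1175 217
```

View pics/g8.png

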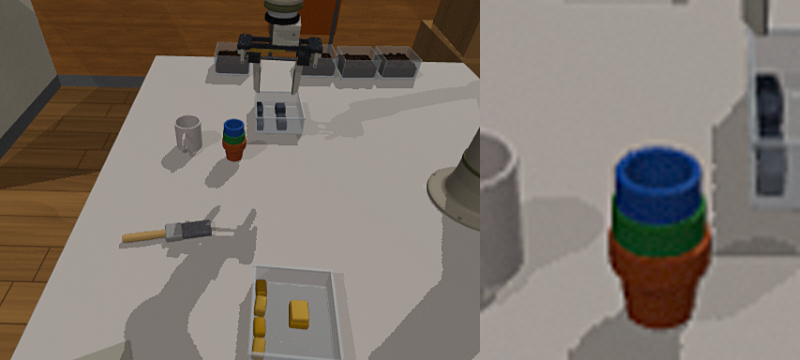

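The three pots are nested upright (crop 660,240), the stones lie in their tubs, and the mug and brush are where they were. Handing in.

```bash
python3 -c "
from station import manip
print(manip.finish_job())"
```

```text
the job is handed in; nothing more can be done
None
```

I handed the job in after about 30 s of robot time: both slates and the sandstone are set down in their tubs, green is nested in terracotta and blue in green, all upright, and the last pictures show the mug and brush undisturbed.

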